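Seat the LED driver on its pegged mounting base

TASK

Pick up the finned LED driver and seat it on the mounting base so that both pegs come up through the two holes in its feet, thick peg through the wide hole and slim peg through the slim hole, and its foot plate lies fully down, flat on the base. Lower it gently all the way before letting go, do not drop it on, and leave the small things lying about where they are.

Things in the scene. Friction and masses are not known exactly. Their poses are not given: they have to be found in the camera images.
- driver: LED driver, loose, about 0.45 kg, standing flat. Foot plate 172x56x8 mm (x,y,z); centred on it a grey finned case 100x50 mm, 8 to 48 mm above the underside: grasp it across its 50 mm (y). Each end of the plate has a hole, beyond the case. A short black cable gland (32 mm up, 10 mm long) on the case's +x end is over the slim hole. Origin: centre of underside; x along the length to the gland, z up
- wide_hole (a point): centre of the wide hole (20 mm across, through the 8 mm foot plate) at the underside of the driver; 68 mm from the driver's origin along its -x
- slim_hole (a point): centre of the slim hole (14 mm across, through the 8 mm foot plate) at the underside of the driver; 68 mm from the driver's origin along its +x, at the gland end
- base: mounting base, fixed: aluminium plate 204x84x10 mm with two upright pegs 136 mm apart. Origin: centre of underside; x along the length to the slim peg. Seated, the driver's origin is 10 mm above this one, x axes alike. At the start driver and base are side by side, either on the left, slim ends away from the robot, turned up to 0.4 rad (driver) and 0.3 rad (base) from straight ahead
- wide_peg (a point): foot of the thick peg's axis, at the upper face of the base plate. Peg 16 mm thick, straight for 12 mm, then tapering to its blunt tip (6.4 mm across) 22 mm above the plate; 68 mm from the base's origin along its -x
- slim_peg (a point): foot of the slim peg's axis, at the upper face of the base plate. Peg 10 mm thick, straight for 12 mm, then tapering to its blunt tip (4 mm across) 22 mm above the plate; 68 mm from the base's origin along its +x
- bit_box: black driver-bit case 58 x 88 x 22 mm, loose bystander, behind the work; origin at the centre of the underside
- plug_rear: black ribbed lead plug 22 x 82 x 22 mm, loose bystander, behind the work; origin at the centre of the underside
- strip: flat glossy black cover strip 33 x 328 x 8 mm, loose bystander, at the right front of the table; origin at the centre of the underside

How it is judged:
By the outcome, as a careful person would: the job done as asked, in the order asked, and still so for the second after the job is handed in, with the robot touching nothing.
It also fails if it takes over 40 s, if anything falls off the work surface, if the arm or the gripper's body presses on something with over 40 N, if the wrist force passes 120 N, or if a joint passes its speed limit or range.

ROBOT

A 6-joint arm with a two-finger parallel gripper is mounted at the origin on a cart in front of the work surface, level with it; the furniture and walls round the work are solid. World frame = base frame: x ahead of the robot, y to its left, z up, the work surface at z = 0. Lengths are in m, angles in degrees, forces in N, time in s.
With the tool pointing down it reaches from about 0.325 to 0.775 m from the base axis. Payload 5.5 kg.
Tool frame: the origin (TCP) lies on the mounting face of the last link; the fingertips stand r.tip_reach ahead of it and the grasp point (between the pads) lies 155 mm ahead of it (r.tip_reach is the distance from the TCP to the fingertips, in m); z points along the fingers, y is the line along which they close (so a half turn about z gives the same grasp; the last joint's range is limited). The gripper opens to 85 mm and grips with 20 to 120 N. Pads are 22 mm wide; open, the fingers measure 114 mm over their backs; the gripper's body (76 mm by 85 mm) begins 54 mm behind the grasp point. The pads swing forward as they close: fully open they stand 13 mm farther back than shut.
Start: joints at [-68.107, 5.22, 70.514, -0, 104.267, -3.249], TCP at [0.255, -0.543, 0.405] pointing down, gripper open.
Joint ranges: [-164.24, 164.24], [-49.07, 125.15], [9.68, 141.18], [-86.29, 266.29], [3.28, 154.24], [-151.56, 151.56]. Speed limits (degrees/s): [147.25, 147.25, 172.46, 180, 180, 180].

INTERFACE

Orientations are given as [roll, pitch, yaw] about the fixed x, y, z axes, in that order (R = Rz(yaw) Ry(pitch) Rx(roll)).
In Python, from plant import readout, optics, r gives the robot as it stands.
- The arm moves only by the tool drive_tool, never from a script. Its argument "plan" is a list of rows, each an object of numbers: "claw": the closure, from 0 (fully open) to 1 (shut); "dx", "dy", "dz": the shift along the tool's x, y, z in cm; "spin": the turn about the tool's z in rad. A call has 1 to 20 rows; each row shifts and turns the commanded pose from where the row before left it, along the tool's axes as they then stand; what a row does not reach is not made up. A row lasts 1/10 s, in which the tool goes at most 50 mm and 8.59 degrees, less where a joint would pass 70% of its speed; a pose out of reach is approached as far as the arm can. A call with a gripper value outside its range is refused whole. The fingers move at their own pace and stop on an object; the grip force is fixed at half the most. Time passes only in rows, so rows that do not move let the fingers close. It gives the time, the measured TCP pose, the force, the opening and the grip force at its end, in the units of the state.
- readout.sense(): the state, without advancing time (a new reading comes with each control period).
- optics.snapshot(name): name is "scene" or "top"; returns (picture, depth): 400x640x3 uint8, red, green, blue; 400x640 float32, m along the optical axis (not along the pixel's ray), 0 where there is no reading.
- optics.camera_model(name): a dict with "fx", "fy", "cx", "cy" (pixels), "k1" (the pictures are not rectified: a ray, as slopes to the right and down, at radius r is drawn at 1 + k1 r^2 times it, then the intrinsics apply), "cam_to_world" (4x4, takes a point from camera to world coordinates). Camera axes: x right, y up, looking along -z (the intrinsics and any distortion apply to the point x, -y, -z); pixel columns grow to the right and rows downward; lengths in m; the calibration is good to about 2 mm. A picture is of the moment at which its call begins. camera_model takes no time and is no camera call.
- r.job_done(): hands the job in; it is judged then, once.
The state is a dict: "time": time; "joint_positions": joint angles; "joint_velocities": joint speeds; "tau": joint torques, N m; "ee_pos": TCP position; "orientation": TCP orientation; "force": force on the tool from outside, world axes, zero at the start; "moment": the same for the moment, N m; "grip_width": opening from 0.0 (shut) to 1.0 (fully open); "grip_force": force on a finger pad.
Only numpy, scipy, OpenCV 4.12 (cv2) and the standard library are available. Lean on these libraries where they do the work, as an engineer would, in place of code of your own. Each camera call takes 0.05 s, during which the arm holds its last target. There are 200 camera calls.

## Working session

There is one attempt and no reset: what is moved stays moved. The work goes in short steps, Python scripts to look and compute and a tool call to move; the robot and the scene stay as the last step left them, time stands still between calls to the robot, and variables do not carry over. Pictures are saved under pics/ and viewed, at most 10 in all, crops included, and the job is handed in when it is done.

Besides the shell and the picture viewer there is one more tool, called after ">>>" as name(argument=value, ...), one argument or row to a line, values as JSON. drive_tool: Moves the arm, as the interface text tells. Its arguments: {"type":"object","properties":{"plan":{"type":"array","items":{"type":"object","properties":{"claw":{"type":"number"},"dx":{"type":"number"},"dy":{"type":"number"},"dz":{"type":"number"},"spin":{"type":"number"}}}}},"required":["plan"]}

```bash
ls; mkdir -p pics; python3 - <<'E'
from plant import readout, optics, r
import cv2,numpy as np
print(r.tip_reach, readout.sense())
for n in("scene","top"):
    p,d=optics.snapshot(n); cv2.imwrite(f"pics/{n}0.png",p[:,:,::-1]); np.savez(f"{n}0.npz",p=p,d=d)
    print(n,optics.camera_model(n))
E
```

```text
pics
0.1734 {'time': 0.0, 'joint_positions': array([-6.81082281e+01,  5.26273269e+00,  7.05828942e+01,  1.18845680e-03,
        1.04264935e+02, -3.24691809e+00]), 'joint_velocities': array([-0.02468927, -0.04648015, -0.16386573,  0.05765716, -0.05229903,
        0.0388052 ]), 'tau': array([ 1.79143481e-03, -4.58733594e+01, -4.18024850e+01, -1.61031414e-05,
        1.16550564e-02,  5.58607701e-05]), 'ee_pos': array([ 0.25492582, -0.54321375,  0.40354445]), 'orientation': array([-1.79889680e+02, -7.41267352e-03,  2.51389745e+01]), 'force': array([-0.27739199, -0.22717845,  0.80977262]), 'moment': array([ 0.00324497, -0.00712301,  0.03986942]), 'grip_force': 0.0, 'grip_width': 0.9972911762904726}
scene {'fx': 425.3347278878972, 'fy': 425.3347278878972, 'cx': 322.073601489244, 'cy': 202.21663145271876, 'k1': -0.09211277028522208, 'cam_to_world': array([[-0.90163542,  0.2396967 , -0.35999869,  0.24864257],
       [-0.43247915, -0.49214037,  0.75548636,  0.61664981],
       [ 0.0039177 ,  0.83686519,  0.54739502,  0.5137105 ],
       [ 0.        ,  0.        ,  0.        ,  1.        ]])}
top {'fx': 373.73319869875615, 'fy': 373.73319869875615, 'cx': 316.23247016859654, 'cy': 199.70879136426151, 'k1': 0.014323921505580043, 'cam_to_world': array([[ 0.00637345,  0.98102026, -0.1938005 ,  0.40476573],
       [-0.9998971 ,  0.00874295,  0.01137365, -0.04373464],
       [ 0.01285217,  0.19370807,  0.98097503,  0.87769366],
       [ 0.        ,  0.        ,  0.        ,  1.        ]])}
```

View pics/top0.png

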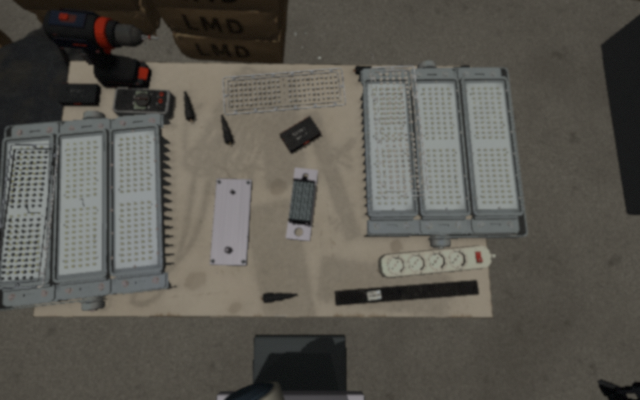

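View pics/scene0.png

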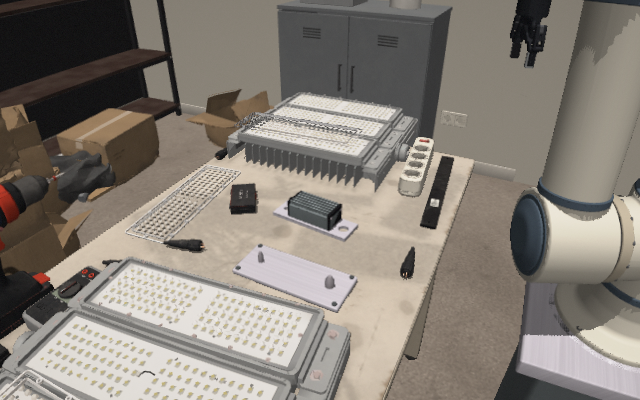

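The top view shows the base at about (232,222), with its slim peg at (234,192) and thick peg at (228,250). The driver is at about (302,204), with its wide hole at (298,232) and gland at (305,178). The scene view shows the same layout. I'll measure from masks next.

```bash
cat > h.py <<'E'
import cv2,numpy as np
from plant import readout, optics, r
def plane(n,uv,z):
    c=optics.camera_model(n); uv=np.asarray(uv,float).reshape(-1,1,2)
    K=np.array([[c['fx'],0,c['cx']],[0,c['fy'],c['cy']],[0,0,1]])
    s=cv2.undistortPoints(uv,K,np.array([c['k1'],0,0,0.])).reshape(-1,2)
    T=c['cam_to_world']; d=np.c_[s[:,0],-s[:,1],-np.ones(len(s))]@T[:3,:3].T
    o=T[:3,3]; return o+d*((z-o[2])/d[:,2])[:,None]
def pix(n,P):
    c=optics.camera_model(n); T=c['cam_to_world']; q=(np.atleast_2d(P)-T[:3,3])@T[:3,:3]
    a=np.c_[q[:,0],-q[:,1]]/-q[:,2:]; a=a*(1+c['k1']*(a**2).sum(1))[:,None]
    return a*[c['fx'],c['fy']]+[c['cx'],c['cy']]
def rectify(n,p,z,x0,x1,y0,y1,s=2000):
    # orthophoto on plane z: rows = x descending, cols = y descending, s px per m
    xs=np.arange(x1,x0,-1/s); ys=np.arange(y1,y0,-1/s); X,Y=np.meshgrid(xs,ys,indexing='ij')
    uv=pix(n,np.c_[X.ravel(),Y.ravel(),np.full(X.size,z)]).reshape(*X.shape,2).astype(np.float32)
    return cv2.remap(p,uv[...,0],uv[...,1],cv2.INTER_CUBIC)
E
python3 - <<'E'
from h import *
for n in("top","scene"):
    p=np.load(n+"0.npz")['p']; hsv=cv2.cvtColor(p,cv2.COLOR_RGB2HSV).astype(int)
    g={"top":[(232,240),(299,224)],"scene":[(290,280),(325,222)]}[n]
    for (u,v) in g: print(n,(u,v),p[v,u],hsv[v,u])
o=[rectify(n,np.load(n+"0.npz")['p'],.01,.26,.56,-.08,.24,1600) for n in("top","scene")]
im=np.hstack(o); print(im.shape)
im=cv2.resize(im,(800,int(im.shape[0]*800/im.shape[1]))); cv2.imwrite("pics/ortho.png",im[:,:,::-1])
E
```

```text
top (232, 240) [144 140 143] [158   7 144]
top (299, 224) [83 81 83] [150   6  83]
scene (290, 280) [208 200 206] [158  10 208]
scene (325, 222) [76 79 80] [98 13 80]
(481, 1024, 3)
```

View pics/ortho.png

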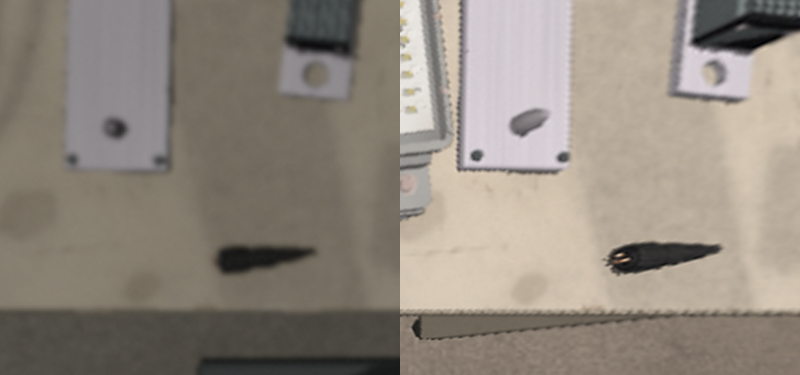

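The ortho crops cut off the top of both parts. The plates are lilac-white against tan, so a Lab mask will separate them. I'll shift the window and measure from the masks.

```bash
cat > meas.py <<'E'
from h import *
X0,X1,Y0,Y1,S=.36,.66,-.06,.22,2000
def w(c): return np.array([X1-c[1]/S, Y1-c[0]/S])
def run(tag):
    out=[]
    for n in("top","scene"):
        p=np.load(n+tag+".npz")['p']
        for z,name in((.01,"base"),(.008,"drv")):
            o=rectify(n,p,z,X0,X1,Y0,Y1,S); lab=cv2.cvtColor(o,cv2.COLOR_RGB2LAB).astype(int)
            L0=95 if n=="top" else 140
            m=((lab[...,2]<131)&(lab[...,0]>L0)).astype(np.uint8)*255
            m=cv2.morphologyEx(m,cv2.MORPH_OPEN,np.ones((5,5)))
            cs,_=cv2.findContours(m,cv2.RETR_CCOMP,cv2.CHAIN_APPROX_NONE)
            for c in cs:
                a=cv2.contourArea(c)/S/S*1e6
                if a<60: continue
                (cx,cy),wh,an=cv2.minAreaRect(c); q=w((cx,cy))
                print(n,name,"A",int(a),"c",q.round(4),"wh",(np.array(wh)/S*1e3).round(1),"ang",round(an,2))
            out.append(np.hstack([o,cv2.cvtColor(m,cv2.COLOR_GRAY2RGB)]) if name=="base" else None)
    return np.vstack([x for x in out if x is not None])
if __name__=="__main__":
    im=run("0"); im=cv2.resize(im,None,fx=.5,fy=.5); print(im.shape); cv2.imwrite("pics/m.png",im[:,:,::-1])
E
python3 meas.py
```

```text
top base A 1968 c [ 0.5006 -0.0126] wh [56.7 39.5] ang 7.35
top base A 291 c [ 0.4999 -0.0129] wh [19.1 19.4] ang 45.0
top base A 16536 c [0.5246 0.1448] wh [ 83.9 202.9] ang 1.01
top base A 168 c [0.4569 0.1466] wh [15.3 14.8] ang 8.13
top base A 78 c [0.5936 0.1449] wh [10.6  8.8] ang 45.0
top base A 1276 c [ 0.6363 -0.0272] wh [56.7 33. ] ang 6.43
top drv A 1975 c [ 0.5008 -0.0126] wh [56.8 39.8] ang 7.77
top drv A 293 c [ 0.5001 -0.0126] wh [19.1 19.4] ang 45.0
top drv A 16614 c [0.5248 0.1452] wh [ 84.1 203.4] ang 1.01
top drv A 168 c [0.457 0.147] wh [15.4 14.8] ang 8.13
top drv A 78 c [0.5941 0.1454] wh [10.6  8.8] ang 45.0
top drv A 1276 c [ 0.6382 -0.0273] wh [56.9 30.5] ang 6.98
scene base A 237 c [0.4738 0.2128] wh [56.5 14.5] ang 90.0
scene base A 17069 c [0.5268 0.1467] wh [ 86.3 203.9] ang 1.1
scene base A 67 c [0.4354 0.1789] wh [8.8 9.9] ang 45.0
scene base A 356 c [0.4622 0.1383] wh [17.2 28.3] ang 61.39
scene base A 239 c [0.6023 0.1336] wh [10.4 28.8] ang 50.71
scene base A 3741 c [ 0.5695 -0.018 ] wh [ 58.7 172.9] ang 5.99
scene base A 270 c [ 0.5015 -0.0105] wh [18.8 18.3] ang 63.43
scene drv A 132 c [0.4532 0.2105] wh [14.5 19. ] ang 90.0
scene drv A 123 c [0.4834 0.212 ] wh [41.4  4.2] ang 83.54
scene drv A 17211 c [0.5279 0.1447] wh [ 86.7 204.8] ang 1.19
scene drv A 67 c [0.436  0.1772] wh [9.5 9. ] ang 0.0
scene drv A 358 c [0.4633 0.1365] wh [17.2 28.2] ang 58.67
scene drv A 240 c [0.6035 0.1317] wh [10.5 29.1] ang 51.34
scene drv A 3769 c [ 0.5709 -0.0206] wh [ 58.9 173.8] ang 6.05
scene drv A 274 c [ 0.5024 -0.0131] wh [19.  18.3] ang 63.43
(601, 560, 3)
```

View pics/m.png

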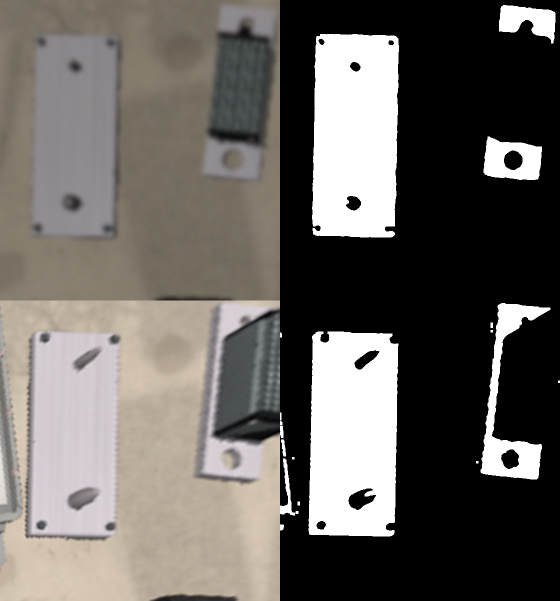

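The masks give base yaw about −1.05° with its centre near (0.5257, 0.1457), and driver yaw about −6.05° near (0.5686, −0.020). The two cameras agree to about 2 mm. Next I'll check the height of the fixture beside the base and work out the first move.

```bash
cat >> h.py <<'E'
def cloud(n,d):
    v,u=np.nonzero(d>0); c=optics.camera_model(n); K=np.array([[c['fx'],0,c['cx']],[0,c['fy'],c['cy']],[0,0,1]])
    s=cv2.undistortPoints(np.c_[u,v].astype(float).reshape(-1,1,2),K,np.array([c['k1'],0,0,0.])).reshape(-1,2)
    D=d[v,u][:,None]; T=c['cam_to_world']; return np.c_[s[:,0],-s[:,1],-np.ones(len(s))]*D@T[:3,:3].T+T[:3,3]
def togo(xyz,yaw):
    s=readout.sense(); y0=s['orientation'][2]; d=np.array(xyz)-s['ee_pos']; a=np.radians(yaw)
    sp=np.radians((y0-yaw+180)%360-180)
    print("spin",sp.round(4),"| after spin: dx,dy,dz cm",(100*np.array([d[0]*np.cos(a)+d[1]*np.sin(a),d[0]*np.sin(a)-d[1]*np.cos(a),-d[2]])).round(2),"pose",s['ee_pos'].round(4),s['orientation'].round(2),"F",s['force'].round(1),"w",round(s['grip_width'],3),"gf",round(s['grip_force'],1),"t",s['time'])
E
python3 - <<'E'
from h import *
for n in("top","scene"):
    P=cloud(n,np.load(n+"0.npz")['d'])
    for lo,hi in((.40,.48),(.48,.57),(.57,.66)):
        print(n,lo,[ (round(y,3),round(float(np.percentile(q,98)),3)) for y in np.arange(.17,.30,.015) if len(q:=P[(P[:,0]>lo)&(P[:,0]<hi)&(P[:,1]>y)&(P[:,1]<y+.015),2])>3])
    q=P[(abs(P[:,0]-.568)<.05)&(abs(P[:,1]+.02)<.05)&(P[:,2]>.035)]; print("case",len(q),q.min(0),q.max(0),q.mean(0))
togo([.5686,-.020,.405],-6.05)
E
```

```text
top 0.4 [(np.float64(0.17), 0.012), (np.float64(0.185), 0.01), (np.float64(0.2), 0.002), (np.float64(0.215), 0.002), (np.float64(0.23), 0.002), (np.float64(0.245), 0.002), (np.float64(0.26), 0.09), (np.float64(0.275), 0.089), (np.float64(0.29), 0.096)]
top 0.48 [(np.float64(0.17), 0.012), (np.float64(0.185), 0.009), (np.float64(0.2), 0.002), (np.float64(0.215), 0.002), (np.float64(0.23), 0.002), (np.float64(0.245), 0.002), (np.float64(0.26), 0.088), (np.float64(0.275), 0.09), (np.float64(0.29), 0.096)]
top 0.57 [(np.float64(0.17), 0.012), (np.float64(0.185), 0.003), (np.float64(0.2), 0.002), (np.float64(0.215), 0.001), (np.float64(0.23), 0.002), (np.float64(0.245), 0.002), (np.float64(0.26), 0.002), (np.float64(0.275), 0.089), (np.float64(0.29), 0.089)]
case 938 [ 0.51801435 -0.04816155  0.03504034] [0.61775052 0.00988074 0.05132777] [ 0.56769587 -0.02016828  0.04235737]
scene 0.4 [(np.float64(0.17), 0.015), (np.float64(0.185), 0.014), (np.float64(0.2), 0.003), (np.float64(0.26), 0.093), (np.float64(0.275), 0.092), (np.float64(0.29), 0.099)]
scene 0.48 [(np.float64(0.17), 0.014), (np.float64(0.185), 0.013), (np.float64(0.2), 0.004), (np.float64(0.26), 0.092), (np.float64(0.275), 0.095), (np.float64(0.29), 0.099)]
scene 0.57 [(np.float64(0.17), 0.015), (np.float64(0.185), 0.011), (np.float64(0.2), 0.004), (np.float64(0.275), 0.092), (np.float64(0.29), 0.095)]
case 912 [ 0.51801598 -0.04593968  0.03501776] [0.61763821 0.01186038 0.05145105] [ 0.56483935 -0.01270313  0.04573935]
spin 0.5444 | after spin: dx,dy,dz cm [ 25.68 -55.34  -0.13] pose [ 0.2549 -0.5432  0.4037] [-1.799e+02 -1.000e-02  2.514e+01] F [-0.9 -0.8 -0.2] w 1.004 gf 0.0 t 0.1
```

>>> drive_tool(
  plan=[
    {"claw": 0,"spin": 0.136},
    {"claw": 0,"spin": 0.136},
    {"claw": 0,"spin": 0.136},
    {"claw": 0,"spin": 0.136},
    {"claw": 0,"dx": 1.83,"dy": -3.95},
    {"claw": 0,"dx": 1.83,"dy": -3.95},
    {"claw": 0,"dx": 1.83,"dy": -3.95},
    {"claw": 0,"dx": 1.83,"dy": -3.95},
    {"claw": 0,"dx": 1.83,"dy": -3.95},
    {"claw": 0,"dx": 1.83,"dy": -3.95},
    {"claw": 0,"dx": 1.83,"dy": -3.95},
    {"claw": 0,"dx": 1.83,"dy": -3.95},
    {"claw": 0,"dx": 1.83,"dy": -3.95},
    {"claw": 0,"dx": 1.83,"dy": -3.95},
    {"claw": 0,"dx": 1.83,"dy": -3.95},
    {"claw": 0,"dx": 1.83,"dy": -3.95},
    {"claw": 0,"dx": 1.83,"dy": -3.95},
    {"claw": 0,"dx": 1.83,"dy": -3.95},
    {"claw": 0},
  ],
)

```text
$.plan[0]: bad value
```

```bash
python3 - <<'E'
from h import *
togo([.5686,-.020,.189],-6.05)
E
```

```text
spin 0.5444 | after spin: dx,dy,dz cm [ 25.68 -55.34  21.47] pose [ 0.2549 -0.5432  0.4037] [-1.799e+02 -1.000e-02  2.514e+01] F [-0.9 -0.8 -0.2] w 1.004 gf 0.0 t 0.1
```

The call was refused with no motion. I'll try again with all the keys filled in.

>>> drive_tool(
  plan=[
    {"claw": 0.0,"dx": 0.0,"dy": 0.0,"dz": 0.0,"spin": 0.136},
  ],
)

```text
time: 0.2
ee_pos: [0.2549, -0.5432, 0.4039]
orientation: [-179.9, 0.0, 17.2]
force: [-0.1, -0.1, 0.9]
grip_width: 0.999
grip_force: 0.0
```

>>> drive_tool(
  plan=[
    {"claw": 0,"dx": 0,"dy": 0,"dz": 0,"spin": 0.136},
    {"claw": 0,"dx": 0,"dy": 0,"dz": 0,"spin": 0.136},
    {"claw": 0,"dx": 0,"dy": 0,"dz": 0,"spin": 0.136},
    {"claw": 0,"dx": 1.83,"dy": -3.95,"dz": 0,"spin": 0},
    {"claw": 0,"dx": 1.83,"dy": -3.95,"dz": 0,"spin": 0},
    {"claw": 0,"dx": 1.83,"dy": -3.95,"dz": 0,"spin": 0},
    {"claw": 0,"dx": 1.83,"dy": -3.95,"dz": 0,"spin": 0},
    {"claw": 0,"dx": 1.83,"dy": -3.95,"dz": 0,"spin": 0},
    {"claw": 0,"dx": 1.83,"dy": -3.95,"dz": 0,"spin": 0},
    {"claw": 0,"dx": 1.83,"dy": -3.95,"dz": 0,"spin": 0},
    {"claw": 0,"dx": 1.83,"dy": -3.95,"dz": 0,"spin": 0},
    {"claw": 0,"dx": 1.83,"dy": -3.95,"dz": 0,"spin": 0},
    {"claw": 0,"dx": 1.83,"dy": -3.95,"dz": 0,"spin": 0},
    {"claw": 0,"dx": 1.83,"dy": -3.95,"dz": 0,"spin": 0},
    {"claw": 0,"dx": 1.83,"dy": -3.95,"dz": 0,"spin": 0},
    {"claw": 0,"dx": 1.83,"dy": -3.95,"dz": 0,"spin": 0},
    {"claw": 0,"dx": 1.83,"dy": -3.95,"dz": 0,"spin": 0},
    {"claw": 0,"dx": 0,"dy": 0,"dz": 0,"spin": 0},
  ],
)

```text
time: 2.0
ee_pos: [0.5693, -0.0159, 0.4031]
orientation: [-179.9, 0.1, -5.7]
force: [-0.5, -0.8, -0.3]
grip_width: 1.001
grip_force: 0.0
```

```bash
python3 - <<'E'
from h import *
togo([.5686,-.020,.189],-6.05)
E
```

```text
spin 0.0061 | after spin: dx,dy,dz cm [-0.03  0.42 21.41] pose [ 0.5693 -0.0159  0.4031] [-1.7989e+02  1.1000e-01 -5.7000e+00] F [-0.5 -0.8 -0.3] w 1.001 gf 0.0 t 2.0
```

>>> drive_tool(
  plan=[
    {"claw": 0,"dx": 0,"dy": 0.4,"dz": 3,"spin": 0.006},
    {"claw": 0,"dx": 0,"dy": 0,"dz": 3,"spin": 0},
    {"claw": 0,"dx": 0,"dy": 0,"dz": 3,"spin": 0},
    {"claw": 0,"dx": 0,"dy": 0,"dz": 3,"spin": 0},
    {"claw": 0,"dx": 0,"dy": 0,"dz": 3,"spin": 0},
    {"claw": 0,"dx": 0,"dy": 0,"dz": 2,"spin": 0},
    {"claw": 0,"dx": 0,"dy": 0,"dz": 2,"spin": 0},
    {"claw": 0,"dx": 0,"dy": 0,"dz": 1.4,"spin": 0},
    {"claw": 0,"dx": 0,"dy": 0,"dz": 0.9,"spin": 0},
    {"claw": 0,"dx": 0,"dy": 0,"dz": 0,"spin": 0},
    {"claw": 0,"dx": 0,"dy": 0,"dz": 0,"spin": 0},
  ],
)

```text
time: 3.1
ee_pos: [0.5676, -0.0242, 0.1924]
orientation: [180.0, -0.1, -6.4]
force: [-0.2, -0.3, -0.6]
grip_width: 0.997
grip_force: 0.0
```

```bash
python3 - <<'E'
from h import *
togo([.5686,-.020,.189],-6.05)
E
```

```text
spin -0.0057 | after spin: dx,dy,dz cm [ 0.06 -0.43  0.34] pose [ 0.5676 -0.0242  0.1924] [ 1.80e+02 -5.00e-02 -6.38e+00] F [-0.2 -0.3 -0.6] w 0.997 gf 0.0 t 3.1
```

>>> drive_tool(
  plan=[
    {"claw": 0,"dx": 0.06,"dy": -0.43,"dz": 0.3,"spin": -0.006},
    {"claw": 0,"dx": 0,"dy": 0,"dz": 0,"spin": 0},
    {"claw": 0,"dx": 0,"dy": 0,"dz": 0,"spin": 0},
    {"claw": 0,"dx": 0,"dy": 0,"dz": 0,"spin": 0},
  ],
)

```text
time: 3.5
ee_pos: [0.5685, -0.0198, 0.1891]
orientation: [180.0, -0.0, -6.0]
force: [-0.2, -1.2, -1.1]
grip_width: 1.003
grip_force: 0.0
```

```bash
python3 - <<'E'
from h import *
togo([.5686,-.020,.189],-6.05)
E
```

```text
spin 0.0006 | after spin: dx,dy,dz cm [0.01 0.02 0.01] pose [ 0.5685 -0.0198  0.1891] [ 1.80e+02 -3.00e-02 -6.02e+00] F [-0.2 -1.2 -1.1] w 1.003 gf 0.0 t 3.5
```

>>> drive_tool(
  plan=[
    {"claw": 0.2,"dx": 0,"dy": 0,"dz": 0,"spin": 0},
    {"claw": 0.3,"dx": 0,"dy": 0,"dz": 0,"spin": 0},
    {"claw": 0.4,"dx": 0,"dy": 0,"dz": 0,"spin": 0},
    {"claw": 0.5,"dx": 0,"dy": 0,"dz": 0,"spin": 0},
    {"claw": 0.7,"dx": 0,"dy": 0,"dz": 0,"spin": 0},
    {"claw": 1,"dx": 0,"dy": 0,"dz": 0,"spin": 0},
    {"claw": 1,"dx": 0,"dy": 0,"dz": 0,"spin": 0},
    {"claw": 1,"dx": 0,"dy": 0,"dz": 0,"spin": 0},
    {"claw": 1,"dx": 0,"dy": 0,"dz": 0,"spin": 0},
  ],
)

```text
time: 4.4
ee_pos: [0.5685, -0.0199, 0.189]
orientation: [-180.0, -0.0, -6.0]
force: [-0.1, -1.3, 4.1]
grip_width: 0.571
grip_force: 64.8
```

```bash
python3 - <<'E'
from h import *
togo([.5686,-.020,.249],-6.05)
E
```

```text
spin 0.0004 | after spin: dx,dy,dz cm [ 0.01  0.01 -6.  ] pose [ 0.5685 -0.0199  0.189 ] [-1.80e+02 -3.00e-02 -6.03e+00] F [-0.1 -1.3  4.1] w 0.571 gf 64.8 t 4.4
```

>>> drive_tool(
  plan=[
    {"claw": 1,"dx": 0,"dy": 0,"dz": -0.3,"spin": 0},
    {"claw": 1,"dx": 0,"dy": 0,"dz": -0.7,"spin": 0},
    {"claw": 1,"dx": 0,"dy": 0,"dz": -1,"spin": 0},
    {"claw": 1,"dx": 0,"dy": 0,"dz": -1.5,"spin": 0},
    {"claw": 1,"dx": 0,"dy": 0,"dz": -1.5,"spin": 0},
    {"claw": 1,"dx": 0,"dy": 0,"dz": -1,"spin": 0},
    {"claw": 1,"dx": 0,"dy": 0,"dz": -1,"spin": 0},
    {"claw": 1,"dx": 0,"dy": 0,"dz": 0,"spin": -0.043},
    {"claw": 1,"dx": 0,"dy": 0,"dz": 0,"spin": -0.043},
    {"claw": 1,"dx": 0,"dy": 0,"dz": 0,"spin": 0},
    {"claw": 1,"dx": 0,"dy": 0,"dz": 0,"spin": 0},
  ],
)

```text
time: 5.5
ee_pos: [0.5684, -0.0199, 0.2588]
orientation: [180.0, 0.0, -1.2]
force: [-0.6, 0.3, -3.5]
grip_width: 0.57
grip_force: 63.9
```

```bash
python3 - <<'E'
from h import *
togo([.5257,.1457,.259],-1.05)
E
```

```text
spin -0.002 | after spin: dx,dy,dz cm [ -4.57 -16.48  -0.02] pose [ 0.5684 -0.0199  0.2588] [ 1.80e+02  1.00e-02 -1.17e+00] F [-0.6  0.3 -3.5] w 0.57 gf 63.9 t 5.5
```

>>> drive_tool(
  plan=[
    {"claw": 1,"dx": -0.25,"dy": -0.88,"dz": 0,"spin": -0.002},
    {"claw": 1,"dx": -0.48,"dy": -1.7,"dz": 0,"spin": 0},
    {"claw": 1,"dx": -0.57,"dy": -2.1,"dz": 0,"spin": 0},
    {"claw": 1,"dx": -0.57,"dy": -2.1,"dz": 0,"spin": 0},
    {"claw": 1,"dx": -0.57,"dy": -2.1,"dz": 0,"spin": 0},
    {"claw": 1,"dx": -0.57,"dy": -2.1,"dz": 0,"spin": 0},
    {"claw": 1,"dx": -0.57,"dy": -2.1,"dz": 0,"spin": 0},
    {"claw": 1,"dx": -0.5,"dy": -1.8,"dz": 0,"spin": 0},
    {"claw": 1,"dx": -0.3,"dy": -1.1,"dz": 0,"spin": 0},
    {"claw": 1,"dx": -0.19,"dy": -0.6,"dz": 0,"spin": 0},
    {"claw": 1,"dx": 0,"dy": 0,"dz": 1,"spin": 0},
    {"claw": 1,"dx": 0,"dy": 0,"dz": 1,"spin": 0},
    {"claw": 1,"dx": 0,"dy": 0,"dz": 0.8,"spin": 0},
    {"claw": 1,"dx": 0,"dy": 0,"dz": 0,"spin": 0},
    {"claw": 1,"dx": 0,"dy": 0,"dz": 0,"spin": 0},
    {"claw": 1,"dx": 0,"dy": 0,"dz": 0,"spin": 0},
  ],
)

```text
time: 7.1
ee_pos: [0.5258, 0.1464, 0.2311]
orientation: [-180.0, -0.0, -1.0]
force: [0.4, 0.2, -2.9]
grip_width: 0.57
grip_force: 63.9
```

```bash
python3 - <<'E'
from h import *
togo([.5257,.1457,.231],-1.05)
o=[]
for n in("top","scene"):
    p,d=optics.snapshot(n); np.savez(n+"1.npz",p=p,d=d)
    q=rectify(n,p,.046,.40,.66,.05,.25,1500); print(q.shape); o.append(q)
cv2.imwrite("pics/hover.png",np.hstack(o)[:,:,::-1])
E
```

```text
spin 0.0005 | after spin: dx,dy,dz cm [-0.01  0.07  0.01] pose [0.5258 0.1464 0.2311] [-1.7999e+02 -3.0000e-02 -1.0200e+00] F [ 0.4  0.2 -2.9] w 0.57 gf 63.9 t 7.1
(390, 300, 3)
(390, 300, 3)
```

View pics/hover.png

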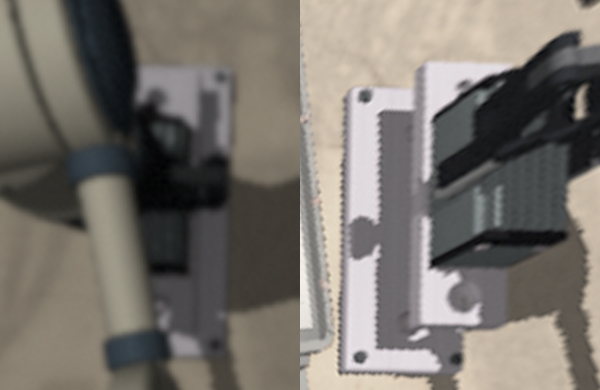

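The arm hides much of the top view. The scene view clearly shows the held plate, with its left edge, near corner and wide hole, above the base. I'll measure the held driver there and compare it with the base as seen by the same camera.

```bash
cat > held.py <<'E'
from h import *
import sys
def held(tag,zt,show=None):
    S=3000;X0,X1,Y0,Y1=.40,.66,.06,.23
    f=np.load("scene"+tag+".npz"); p,d=f['p'],f['d']
    hgt=np.zeros(d.shape,np.float32); hgt[d>0]=cloud("scene",d)[:,2]
    o=rectify("scene",p,zt,X0,X1,Y0,Y1,S); H=rectify("scene",hgt,zt,X0,X1,Y0,Y1,S)
    L=cv2.cvtColor(o,cv2.COLOR_RGB2LAB)[...,0]
    m=((L>140)&(abs(H-zt)<.010)).astype(np.uint8)*255
    m=cv2.morphologyEx(m,cv2.MORPH_OPEN,np.ones((7,7)))
    cs,hi=cv2.findContours(m,cv2.RETR_CCOMP,cv2.CHAIN_APPROX_NONE)
    for c in cs:
        a=cv2.contourArea(c)/S/S*1e6
        if a<80: continue
        (cx,cy),wh,an=cv2.minAreaRect(c); print("z",zt,"A",int(a),"c",round(X1-cy/S,4),round(Y1-cx/S,4),"wh",(np.array(wh)/S*1e3).round(1),"ang",round(an,2))
    if show:
        cv2.drawContours(o,cs,-1,(255,0,0),1); cv2.imwrite(show,cv2.resize(o,None,fx=.75,fy=.75)[:,:,::-1])
if __name__=="__main__": held("1",.050,"pics/held1.png")
E
python3 held.py
```

```text
z 0.05 A 1485 c 0.4783 0.1564 wh [46.  73.8] ang 0.41
z 0.05 A 1465 c 0.5871 0.1623 wh [47.5 97. ] ang 35.41
```

View pics/held1.png

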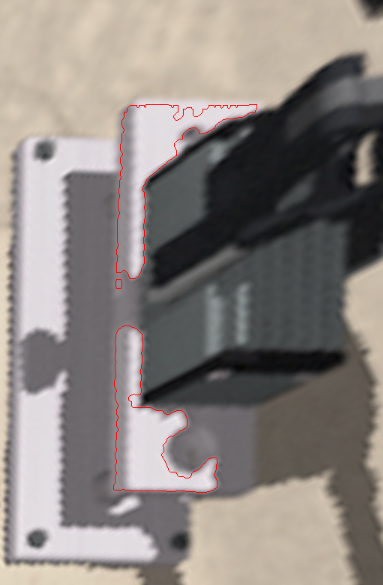

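The contour follows the left edge, both ends and part of the hole, but shadow spoils the hole. I'll compare edge profiles in the part frames instead. That covers the base before the lift, the driver before the grasp and the driver as held.

```bash
cat > prof.py <<'E'
from h import *
def samp(tag,x,y,yaw,z,U,V,n="scene"):
    a=np.radians(yaw); u,v=np.meshgrid(U,V,indexing='ij')
    P=np.c_[(x+u*np.cos(a)-v*np.sin(a)).ravel(),(y+u*np.sin(a)+v*np.cos(a)).ravel(),np.full(u.size,z)]
    uv=pix(n,P).astype(np.float32).reshape(*u.shape,2)
    L=cv2.cvtColor(np.load(n+tag+".npz")['p'],cv2.COLOR_RGB2LAB)[...,0]
    return cv2.remap(L,uv[...,0],uv[...,1],cv2.INTER_LINEAR).astype(float)
mm=1e-3
if __name__=="__main__":
    for name,tag,x,y,yaw,z,hl,hw in(("base","0",.5257,.1457,-1.05,.010,102,42),("drv0","0",.5686,-.020,-6.05,.008,86,28),("held","1",.5258,.1464,-1.02,.050,86,28)):
        k=np.arange(-7,8)
        for lo,hi in((-hl+8,-hl+26),(hl-26,hl-8)):
            print(name,"left edge u",lo,hi,samp(tag,x,y,yaw,z,np.arange(lo,hi)*mm,(hw+k)*mm).mean(0).astype(int))
        print(name,"near end",samp(tag,x,y,yaw,z,(-hl-k)*mm,np.arange(8,hw-6)*mm).mean(1).astype(int))
        print(name,"far end ",samp(tag,x,y,yaw,z,(hl+k)*mm,np.arange(8,hw-6)*mm).mean(1).astype(int))
E
python3 prof.py
```

```text
base left edge u -94 -76 [173 189 203 212 215 210 196 177 159 144 130 122 139 176 198]
base left edge u 76 94 [204 206 208 210 208 199 185 169 153 138 129 134 153 171 181]
base near end [197 207 208 202 188 165 136 126 151 182 199 204 204 203 203]
base far end  [175 175 175 175 177 181 186 187 184 179 179 181 183 183 183]
drv0 left edge u -78 -60 [215 213 209 203 193 179 163 149 141 138 138 141 145 152 160]
drv0 left edge u 60 78 [212 209 205 198 186 172 156 143 137 135 138 142 147 153 161]
drv0 near end [213 212 208 199 181 154 128 111 110 123 143 163 176 181 182]
drv0 far end  [214 214 214 213 214 214 214 213 211 208 204 199 196 194 192]
held left edge u -78 -60 [226 225 224 220 208 190 171 157 150 148 146 141 133 123 116]
held left edge u 60 78 [225 225 221 213 198 180 163 153 149 151 158 171 186 200 210]
held near end [225 225 224 216 193 157 123 111 113 119 123 124 121 117 116]
held far end  [225 225 226 226 226 226 226 225 225 222 216 208 199 194 192]
```

```bash
python3 - <<'E'
from prof import *
k=np.arange(-7,8)
for name,tag,x,y,yaw,z,hl,hw in(("base","0",.5257,.1457,-1.05,.010,102,42),("drv0","0",.5686,-.020,-6.05,.008,86,28),("held","1",.5258,.1464,-1.02,.050,86,28)):
    f=lambda U,V,ax:samp(tag,x,y,yaw,z,U*mm,V*mm,"top").mean(ax).astype(int)
    for s,t in((1,"left "),(-1,"right")): print(name,t,f(np.arange(-hl+4,-hl+28),s*(hw+k),0), f(np.arange(hl-24,hl-4),s*(hw+k),0))
    print(name,"near R",f(-hl-k,np.arange(-hw+4,-hw+22),1)); print(name,"far R ",f(hl+k,np.arange(-hw+4,-hw+22),1))
o=np.hstack([np.repeat(samp("1",.5258,.1464,-1.02,.05,np.arange(110,-110,-.5)*mm,np.arange(50,-50,-.5)*mm,n)[...,None],3,2) for n in("top","scene")])
cv2.imwrite("pics/h1b.png",o); print(o.shape)
E
```

```text
base left  [127 127 129 130 131 131 131 131 132 132 133 134 134 134 134] [118 118 120 123 123 123 123 123 123 123 124 124 125 125 124]
base right [127 127 126 123 120 114 108 106 106 109 116 122 125 128 129] [118 120 120 121 118 114 108 102  99 101 104 110 117 122 125]
base near R [122 126 130 133 131 129 122 116 114 115 117 121 125 127 129]
base far R  [122 124 127 128 127 126 126 125 124 124 124 123 123 123 123]
drv0 left  [150 151 151 150 149 147 144 139 134 130 126 122 120 119 118] [146 146 146 145 144 142 139 135 131 126 123 120 118 118 117]
drv0 right [147 146 145 142 138 133 128 123 120 120 123 126 129 130 131] [144 144 142 140 137 133 128 124 122 121 121 122 124 125 126]
drv0 near R [147 148 147 146 143 139 133 126 122 120 120 122 124 125 126]
drv0 far R  [146 146 145 145 144 142 141 139 137 136 134 134 134 134 135]
held left  [161 160 159 158 157 155 152 149 146 143 140 137 135 135 135] [13 14 14 15 16 17 18 19 20 21 23 24 24 25 26]
held right [80 80 80 79 77 75 74 72 72 73 75 78 80 81 81] [154 153 152 149 146 140 132 124 115 107 105 104 104 106 106]
held near R [ 95  95  94  93  91  89  89  89  93  99 105 111 116 118 120]
held far R  [155 155 155 155 154 154 152 150 147 142 138 134 130 129 129]
(440, 400, 3)[ WARN:0@0.308] global loadsave.cpp:1063 imwrite_ Unsupported depth image for selected encoder is fallbacked to CV_8U.
```

View pics/h1b.png

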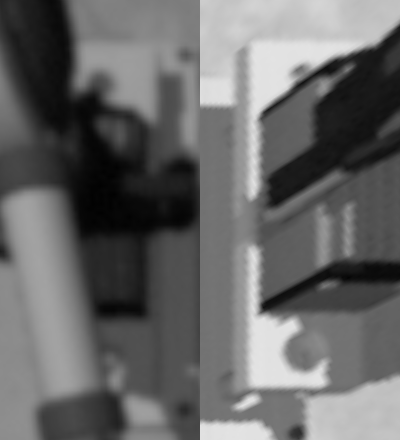

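```bash
python3 - <<'E'
from h import *
def med(n,tag,x,y,yaw,u0,u1,v0,v1,zlo,zhi):
    P=cloud(n,np.load(n+tag+".npz")['d']); a=np.radians(yaw); d=P[:,:2]-[x,y]
    u=d[:,0]*np.cos(a)+d[:,1]*np.sin(a); v=-d[:,0]*np.sin(a)+d[:,1]*np.cos(a)
    q=P[(u>u0)&(u<u1)&(v>v0)&(v<v1)&(P[:,2]>zlo)&(P[:,2]<zhi),2]; return len(q),np.median(q).round(4) if len(q) else None
for n in("scene","top"):
    print(n,"table",med(n,"0",.55,.06,0,-.08,.08,-.02,.02,-.02,.02))
    print(n,"base near/far L/R",[med(n,"0",.5257,.1457,-1.05,*a,-.02,.04) for a in((-.095,-.08,-.03,.03),(.08,.095,-.03,.03),(-.05,.05,.02,.035),(-.05,.05,-.035,-.02))])
    print(n,"drv0 near/far",[med(n,"0",.568,-.0205,-6.05,*a,-.02,.02) for a in((-.084,-.056,-.02,.02),(.056,.084,-.02,.02))])
    print(n,"held near/far/farR",[med(n,"1",.527,.1455,-1.05,*a,.03,.065) for a in((-.082,-.056,0,.023),(.056,.082,0,.023),(.056,.082,-.023,0))])
E
```

```text
scene table (1121, np.float64(0.0012))
scene base near/far L/R [(239, np.float64(0.0125)), (163, np.float64(0.0123)), (371, np.float64(0.0126)), (311, np.float64(0.0115))]
scene drv0 near/far [(166, np.float64(0.009)), (71, np.float64(0.0096))]
scene held near/far/farR [(108, np.float64(0.0514)), (89, np.float64(0.0517)), (36, np.float64(0.0516))]
top table (1111, np.float64(-0.0011))
top base near/far L/R [(177, np.float64(0.0095)), (152, np.float64(0.0095)), (269, np.float64(0.0091)), (270, np.float64(0.0095))]
top drv0 near/far [(205, np.float64(0.0062)), (139, np.float64(0.0069))]
top held near/far/farR [(3, np.float64(0.0317)), (33, np.float64(0.0491)), (98, np.float64(0.0492))]
```

Heights are right (held plate top at 0.050, level), so the 2–3 mm lateral conflict must come from shading at the edges. I'll recheck the edges from depth steps, which shading does not affect.

```bash
python3 - <<'E'
from prof import *
def hmap(n,tag,x,y,yaw,z,U,V):
    d=np.load(n+tag+".npz")['d']; h=np.zeros(d.shape,np.float32); h[d>0]=cloud(n,d)[:,2]
    a=np.radians(yaw); u,v=np.meshgrid(U,V,indexing='ij')
    P=np.c_[(x+u*np.cos(a)-v*np.sin(a)).ravel(),(y+u*np.sin(a)+v*np.cos(a)).ravel(),np.full(u.size,z)]
    uv=pix(n,P).astype(np.float32).reshape(*u.shape,2)
    return cv2.remap(h,uv[...,0],uv[...,1],cv2.INTER_NEAREST)
k=np.arange(-8,9)
for n in("scene","top"):
  for name,tag,x,y,yaw,z,hl,hw in(("base","0",.5257,.1457,-1.05,.010,102,42),("drv0","0",.5686,-.020,-6.05,.008,86,28),("held","1",.5258,.1464,-1.02,.050,86,28)):
    for e,U,V,ax in(("leftN",np.arange(-hl+4,-hl+26,.5),hw+k,0),("leftF",np.arange(hl-26,hl-4,.5),hw+k,0),("rightN",np.arange(-hl+4,-hl+26,.5),-hw-k,0),("rightF",np.arange(hl-26,hl-4,.5),-hw-k,0),("near",-hl-k,np.arange(-hw+4,hw-4,.5),1),("far",hl+k,np.arange(-hw+4,hw-4,.5),1)):
        print(n,name,e,(1e3*np.median(hmap(n,tag,x,y,yaw,z,U*mm,V*mm),axis=ax)).round(0).astype(int))
E
```

```text
scene base leftN [13 12 12 12 12 12 11 10  9  9  7  5  4  2  2  2  2]
scene base leftF [13 13 12 12 12 12 12 10  9  8  7  5  3  2  2  2  2]
scene base rightN [13 13 14 14 14 14 14 13 12  3  2  2  2  1  1  1  1]
scene base rightF [11 12 12 12 12 12 12 11 10  2  1  1  1  1  1  1  1]
scene base near [13 13 13 12 11 11 10  8  3  2  2  2  2  2  2  2  2]
scene base far [12 13 12 12 12 12 12 12 12 11  2  2  2  2  2  2  2]
scene drv0 leftN [10 10  9 10 10 10  9  9  8  8  6  5  5  4  3  2  2]
scene drv0 leftF [ 9  9  9 10 10 10  9  9  7  7  6  5  5  4  3  2  2]
scene drv0 rightN [ 9 10 10 10 10 10  9  9  9  9  2  2  1  1  1  2  2]
scene drv0 rightF [42 42 44 44 45 46 47 47 48 48 50 50 50 49 47 47 47]
scene drv0 near [ 9 10 10  9  9 10 10  9  8  6  4  2  1  1  1  1  1]
scene drv0 far [10 10 10 10 10 10 10  9  9  9  3  2  1  1  2  2  1]
scene held leftN [52 52 52 52 52 52 51 50 49 48 47 45 23 13 14 14 13]
scene held leftF [52 52 51 51 52 52 52 51 50 49 47 46 15 11 11 12 12]
scene held rightN [51 51 52 52 52 51 52 52 51 51 51  1  1  1  1  1  1]
scene held rightF [ 91  91 119 124 124 130 131 132 
[... 745 characters left out ...]
  7  7  7  7  4  0  0 -1 -1 -1 -1 -1 -1]
top drv0 rightF [ 7  7  7  7  7  7  8  7  0 -1 -1 -1 -1 -2 -2 -1 -1]
top drv0 near [ 7  7  8  8  7  7  6  6  4 -1 -1 -1 -1  0 -1 -1 -1]
top drv0 far [ 7  7  7  7  7  7  7  6 -1 -1 -2 -2 -2 -2 -1  0  0]
top held leftN [414 414 414 413 413 413 412 412 412 411 411 410   0  -1   0  -1  -2]
top held leftF [406 406 406 408 409 411 412 412 414 414 415 416 417 418 419 420 420]
top held rightN [50 50 49 49 49 49 49 49 49 47 40 10  9 10 10 10  9]
top held rightF [49 49 49 49 50 50 50 49 49 45 42 12  8  8  9  9  8]
top held near [410 410 410 410 410 410 412 412 414 414 414 415 414 414 415 415 415]
top held far [49 49 49 50 50 50 49 49 10 10 10 10  9  0  0 -1 -1]
```

Depth steps settle it. The two cameras now agree on moving about −0.9 mm in x and +0.3 mm in y, with yaw already matched. I'll correct that, lower until the tips enter the holes, and read the force.

>>> drive_tool(
  plan=[
    {"claw": 1,"dx": -0.09,"dy": -0.03,"dz": 0,"spin": 0},
    {"claw": 1,"dx": 0,"dy": 0,"dz": 0.4,"spin": 0},
    {"claw": 1,"dx": 0,"dy": 0,"dz": 0.4,"spin": 0},
    {"claw": 1,"dx": 0,"dy": 0,"dz": 0.3,"spin": 0},
    {"claw": 1,"dx": 0,"dy": 0,"dz": 0.3,"spin": 0},
    {"claw": 1,"dx": 0,"dy": 0,"dz": 0,"spin": 0},
    {"claw": 1,"dx": 0,"dy": 0,"dz": 0,"spin": 0},
    {"claw": 1,"dx": 0,"dy": 0,"dz": 0,"spin": 0},
  ],
)

```text
time: 8.0
ee_pos: [0.5248, 0.147, 0.2169]
orientation: [-180.0, -0.0, -1.0]
force: [0.5, 0.6, -3.5]
grip_width: 0.572
grip_force: 63.9
```

```bash
python3 - <<'E'
from h import *
togo([.5249,.1467,.199],-1.05); print(readout.sense()['moment'])
E
```

```text
spin 0.0012 | after spin: dx,dy,dz cm [0.01 0.03 1.79] pose [0.5248 0.147  0.2169] [-1.8e+02 -2.0e-02 -9.8e-01] F [ 0.5  0.6 -3.5] w 0.572 gf 63.9 t 8.0
[-0.04986594  0.01705178 -0.01829699]
```

The tips are 4 mm into the holes with no contact force. I'll keep lowering slowly.

>>> drive_tool(
  plan=[
    {"claw": 1,"dx": 0,"dy": 0.02,"dz": 0.1,"spin": 0},
    {"claw": 1,"dx": 0,"dy": 0,"dz": 0.15,"spin": 0},
    {"claw": 1,"dx": 0,"dy": 0,"dz": 0.15,"spin": 0},
    {"claw": 1,"dx": 0,"dy": 0,"dz": 0.1,"spin": 0},
    {"claw": 1,"dx": 0,"dy": 0,"dz": 0,"spin": 0},
    {"claw": 1,"dx": 0,"dy": 0,"dz": 0,"spin": 0},
  ],
)

```text
time: 8.6
ee_pos: [0.5247, 0.1468, 0.2116]
orientation: [180.0, 0.0, -1.0]
force: [-0.2, 0.3, -3.3]
grip_width: 0.571
grip_force: 63.9
```

>>> drive_tool(
  plan=[
    {"claw": 1,"dx": 0,"dy": 0,"dz": 0.1,"spin": 0},
    {"claw": 1,"dx": 0,"dy": 0,"dz": 0.1,"spin": 0},
    {"claw": 1,"dx": 0,"dy": 0,"dz": 0.1,"spin": 0},
    {"claw": 1,"dx": 0,"dy": 0,"dz": 0.1,"spin": 0},
    {"claw": 1,"dx": 0,"dy": 0,"dz": 0,"spin": 0},
    {"claw": 1,"dx": 0,"dy": 0,"dz": 0,"spin": 0},
  ],
)

```text
time: 9.2
ee_pos: [0.5247, 0.1468, 0.2076]
orientation: [180.0, 0.0, -1.0]
force: [-0.5, -0.6, -3.9]
grip_width: 0.572
grip_force: 63.9
```

>>> drive_tool(
  plan=[
    {"claw": 1,"dx": 0,"dy": 0,"dz": 0.15,"spin": 0},
    {"claw": 1,"dx": 0,"dy": 0,"dz": 0.15,"spin": 0},
    {"claw": 1,"dx": 0,"dy": 0,"dz": 0.15,"spin": 0},
    {"claw": 1,"dx": 0,"dy": 0,"dz": 0.15,"spin": 0},
    {"claw": 1,"dx": 0,"dy": 0,"dz": 0.1,"spin": 0},
    {"claw": 1,"dx": 0,"dy": 0,"dz": 0,"spin": 0},
    {"claw": 1,"dx": 0,"dy": 0,"dz": 0,"spin": 0},
    {"claw": 1,"dx": 0,"dy": 0,"dz": 0,"spin": 0},
  ],
)

```text
time: 10.0
ee_pos: [0.5247, 0.1468, 0.2008]
orientation: [-180.0, -0.0, -1.0]
force: [-0.3, 0.6, -3.7]
grip_width: 0.577
grip_force: 63.9
```

>>> drive_tool(
  plan=[
    {"claw": 1,"dx": 0,"dy": 0,"dz": 0.05,"spin": 0},
    {"claw": 1,"dx": 0,"dy": 0,"dz": 0.05,"spin": 0},
    {"claw": 1,"dx": 0,"dy": 0,"dz": 0.05,"spin": 0},
    {"claw": 1,"dx": 0,"dy": 0,"dz": 0,"spin": 0},
    {"claw": 1,"dx": 0,"dy": 0,"dz": 0,"spin": 0},
  ],
)

```text
time: 10.5
ee_pos: [0.5247, 0.1468, 0.1991]
orientation: [180.0, 0.0, -1.0]
force: [-0.1, 0.5, -4.4]
grip_width: 0.574
grip_force: 64.0
```

>>> drive_tool(
  plan=[
    {"claw": 1,"dx": 0,"dy": 0,"dz": 0.03,"spin": 0},
    {"claw": 1,"dx": 0,"dy": 0,"dz": 0,"spin": 0},
    {"claw": 1,"dx": 0,"dy": 0,"dz": 0,"spin": 0},
  ],
)

```text
time: 10.8
ee_pos: [0.5247, 0.1468, 0.1991]
orientation: [-180.0, -0.0, -1.0]
force: [-1.2, -0.6, -1.1]
grip_width: 0.571
grip_force: 64.1
```

>>> drive_tool(
  plan=[
    {"claw": 1,"dx": 0,"dy": 0,"dz": 0.04,"spin": 0},
    {"claw": 1,"dx": 0,"dy": 0,"dz": 0,"spin": 0},
    {"claw": 1,"dx": 0,"dy": 0,"dz": 0,"spin": 0},
  ],
)

```text
time: 11.1
ee_pos: [0.5247, 0.1468, 0.199]
orientation: [-180.0, -0.0, -1.0]
force: [-3.3, -0.8, 3.6]
grip_width: 0.572
grip_force: 64.7
```

The height is exactly 0.199 and the base now carries the weight. I'll open gently and retreat upward.

>>> drive_tool(
  plan=[
    {"claw": 0.42,"dx": 0,"dy": 0,"dz": 0,"spin": 0},
    {"claw": 0.38,"dx": 0,"dy": 0,"dz": 0,"spin": 0},
    {"claw": 0.3,"dx": 0,"dy": 0,"dz": 0,"spin": 0},
    {"claw": 0.2,"dx": 0,"dy": 0,"dz": 0,"spin": 0},
    {"claw": 0.1,"dx": 0,"dy": 0,"dz": 0,"spin": 0},
    {"claw": 0.1,"dx": 0,"dy": 0,"dz": 0,"spin": 0},
    {"claw": 0.1,"dx": 0,"dy": 0,"dz": 0,"spin": 0},
  ],
)

```text
time: 11.8
ee_pos: [0.5247, 0.1468, 0.1985]
orientation: [-180.0, -0.0, -1.0]
force: [0.5, 0.4, -0.4]
grip_width: 0.904
grip_force: 0.0
```

>>> drive_tool(
  plan=[
    {"claw": 0.1,"dx": 0,"dy": 0,"dz": -0.5,"spin": 0},
    {"claw": 0.1,"dx": 0,"dy": 0,"dz": -1,"spin": 0},
    {"claw": 0.1,"dx": 0,"dy": 0,"dz": -2,"spin": 0},
    {"claw": 0.1,"dx": 0,"dy": 0,"dz": -3,"spin": 0},
    {"claw": 0.1,"dx": 0,"dy": 0,"dz": -3,"spin": 0},
    {"claw": 0.1,"dx": 0,"dy": 0,"dz": -3,"spin": 0},
    {"claw": 0.1,"dx": 0,"dy": 0,"dz": -3,"spin": 0},
    {"claw": 0.1,"dx": 0,"dy": 4,"dz": -2,"spin": 0},
    {"claw": 0.1,"dx": 0,"dy": 4,"dz": 0,"spin": 0},
    {"claw": 0.1,"dx": 0,"dy": 4,"dz": 0,"spin": 0},
    {"claw": 0.1,"dx": 0,"dy": 4,"dz": 0,"spin": 0},
    {"claw": 0.1,"dx": 0,"dy": 4,"dz": 0,"spin": 0},
    {"claw": 0.1,"dx": 0,"dy": 4,"dz": 0,"spin": 0},
    {"claw": 0.1,"dx": 0,"dy": 4,"dz": 0,"spin": 0},
    {"claw": 0.1,"dx": 0,"dy": 0,"dz": 0,"spin": 0},
    {"claw": 0.1,"dx": 0,"dy": 0,"dz": 0,"spin": 0},
  ],
)

```text
time: 13.4
ee_pos: [0.5197, -0.1339, 0.3743]
orientation: [-180.0, -0.0, -1.1]
force: [0.1, 0.7, 0.4]
grip_width: 0.9
grip_force: 0.0
```

```bash
python3 - <<'E'
from h import *
o=[]
for n in("top","scene"):
    p,d=optics.snapshot(n); P=cloud(n,d)
    for t,s in(("near",-1),("far",1)):
        c=np.array([.5247,.1463])+s*np.array([.077,-.0014]); m=(abs(P[:,:2]-c)<[.006,.02]).all(1); print(n,t,m.sum(),np.median(P[m,2]).round(4))
    q=rectify(n,p,.018,.40,.66,.04,.24,1500); o.append(q)
cv2.imwrite("pics/done.png",np.hstack(o)[:,:,::-1]); print(readout.sense()['time'])
E
```

```text
top near 94 0.0173
top far 81 0.0173
scene near 137 0.0208
scene far 66 0.0205
13.5
```

View pics/done.png

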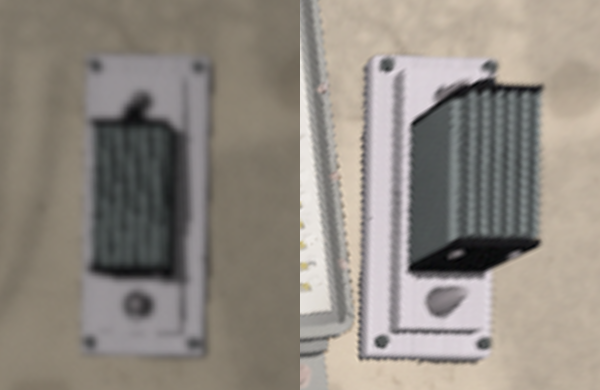

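The picture shows the driver centred and flat on the base. The thick peg stands up through the wide hole, at (137,303) in the top panel and (445,300) in the scene panel. The slim peg shows at the gland end, at (140,105) in the top panel. Both ends of the plate read the same height, about 18 mm once each camera's height offset is allowed for. The arm is well clear, so I'll hand in.

```bash
python3 -c "
from plant import r
print(r.job_done())"
```

```text
the job is handed in; nothing more can be done
None
```

The driver is seated flat on the base with both pegs up through their matching holes; I lowered it fully before letting go, moved the arm clear, and handed the job in at about 13.5 s (the hand-in returned no verdict).

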